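# Press the washed divider back into its slots in the crisper drawer

### The job

Take the washed divider panel out of the drying rack and put it back upright in the fridge's vegetable drawer: find the two narrow guide slots by feel with its lower edge, then push it down through them, past the spring catches, until it is fully home on the drawer floor, and let go. The plastic is brittle, so press gently and evenly all the way, and leave the vegetables where they lie.

Things in the scene. Friction and masses are not known exactly. Their poses are not given: they have to be found in the camera images.
- divider: Teal flat plastic panel, 236 mm wide (its y), 5 mm thick (x), 120 mm high, 130 to 210 g, upright in the rack; same either way round. Origin: centre of its lower edge, z up. Lower corners rounded at 16 mm; each side edge has a notch 37 to 53 mm up for a catch. Brittle: 45 N between panel and drawer, contacts summed, breaks it; a stiff touch at 15 mm/s already peaks near 25 N: touch slowly.
- bead (a point): Middle of the darker grip bead on the divider's top edge, 116 mm above its origin: 12 mm thick (x), 60 mm long (y), 28 mm high, top 130 mm above the divider's origin. Hold the panel here, fingers closing across its thickness.
- drawer: White fridge vegetable drawer, fixed on the counter, 400 mm long (its x), 270 mm wide (its y), rim 155 mm above the origin, clear front panel at its +x end. Origin: centre of its underside. Inner floor 6 mm above it, 260 mm wide inside. A grey divider frame stands across its middle (see bay); the divider goes in with its width along the drawer's y.
- bay (a point): Point 25 mm to -x of the drawer's middle, level with the tops of the grey frame's two uprights (106 mm above drawer origin; drawer's axes). The uprights stand at the side walls, 100 mm high, 86 mm long (x), 30 mm deep (y), each slotted down its middle. The frame is adjustable: both slots lie at one x, square to the drawer, 5 to 45 mm to +x of here: find it by feel or sight. It stays put.
- home (a point): Centre of the drawer's inner floor. The slots are 8 mm wide (x) with lips rounded at 2 mm, go down to this floor, and their bottoms are 240 mm apart (y). In each, 45 mm above the floor, an orange spring catch juts 3 mm into the panel's way: about 10 N of push in all passes them, then a few N of drag. Home: panel's lower edge on this floor (within 2 mm), catches in its notches.
- rack: White drip tray with steel wire hoops, fixed on the counter, 170 mm (x) by 260 mm (y). Origin: centre of its underside. The divider stands on its floor, 9 mm above the origin, along y at x = 0, between hoops 73 mm high that leave it about 1.5 mm either side: lift it straight up 80 mm or more. A white saucer stands fixed in it at x = -50 to -56 mm, top 134 mm above the origin.
- red_pepper: Red bell pepper, 80 mm across, 100 mm high with its stem, standing loose in the drawer's -x part. Origin: centre of its underside. To be left alone.
- orange_pepper: Orange bell pepper, 82 mm across, 103 mm high with its stem, standing loose in the drawer's -x part. Origin: centre of its underside. To be left alone.
- pomelo: Yellow pomelo in an orange net, 124 mm across, 120 mm high, loose in the drawer's +x part, its skin 54 mm or more from the drawer's middle. Origin: centre of its flattened underside. To be left alone.
Not all that is in view belongs to the job. Leave any yellow look-alike of the divider alone.

How it is judged:
By the outcome, as a careful person would: the job done as asked, in the order asked, and still so for the second after the job is handed in, with the robot touching nothing.
It also fails if it takes over 72 s, if anything falls off the work surface, if the arm or the gripper's body presses on something with over 40 N, if the wrist force passes 120 N, or if a joint passes its speed limit or range.

### The arm

A 7-joint arm with a two-finger parallel gripper is mounted at the origin on the work surface. World frame = base frame: x ahead of the robot, y to its left, z up, the work surface at z = 0. Lengths are in mm, angles in rad, forces in N, time in s.
With the tool pointing down it reaches from about 350 to 900 mm from the base axis. Payload 7.2 kg.
Tool frame: the origin (TCP) lies where the fingers leave the gripper's body, on its centre line; the fingertips stand 80 mm ahead of it and the grasp point (between the pads) lies 61 mm ahead of it; z points along the fingers, y is the line along which they close (so a half turn about z gives the same grasp; the last joint's range is limited). The gripper opens to 88 mm and grips with 3 to 60 N. Pads are 20 mm wide; open, the fingers measure 115 mm over their backs; the gripper's body (75 mm by 178 mm) begins 61 mm behind the grasp point.
Start: joints at [1.072, 0.411, -0.013, 1.596, 0.006, 1.134, -0.082], TCP at [260.987, -567.902, 302.653] pointing down, gripper open.
Joint ranges: [-2.95, 2.95], [-0.29, 1.99], [-1.47, 1.44], [0.14, 2.54], [-1.03, 4.17], [0.13, 1.85], [-2.86, 2.86]. Speed limits (rad/s): [2.39, 2.39, 3.01, 3.01, 3.14, 3.14, 3.14].

### API

Orientations are given as a unit quaternion [x, y, z, w].
In Python, from rig import r, imaging gives the robot as it stands.
- The arm moves only by the tool play_rows, never from a script. Its argument "moves" is a list of rows, each a list of 7 numbers: the turn, a rotation vector about the tool's x, y, z in rad, then the shift along the tool's x, y, z in m, then the gripper command: -1 is fully open, 1 is shut, values between are in proportion. A call has 1 to 8 rows; each row shifts and turns the commanded pose from where the row before left it, along the tool's axes as they then stand; what a row does not reach is not made up. A row lasts 1/10 s, in which the tool goes at most 50 mm and 8.59 degrees, less where a joint would pass 70% of its speed; a pose out of reach is approached as far as the arm can. A call is refused whole if a number of a shift passes 0.05 or a number of a turn 0.15, either way. A call with a gripper value outside its range is refused whole. The fingers move at their own pace and stop on an object; "grip_force" is the grip in N (left out, the last holds). Time passes only in rows, so rows that do not move let the fingers close. It gives the time, the measured TCP pose, the force, the opening and the grip force at its end, in the units of the state.
- r.get_obs(): the state, without advancing time (a new reading comes with each control period).
- imaging.get_image(name): name is "side" or "top" or "wrist"; returns the picture (384x512x3 uint8, red, green, blue); there is no depth.
- imaging.camera_info(name): a dict with "camera_matrix" (3x3 intrinsics, pixels), "world_to_cam" (4x4, takes a point from world to camera coordinates). Camera axes: x right, y down, z forward; pixel columns grow to the right and rows downward; lengths in mm; the calibration is good to about 2 mm. The wrist camera is an equidistant fisheye: a pixel r from the principal point sees the ray r / f radians off the axis. A picture is of the moment at which its call begins: read the wrist's pose just before it. camera_info takes no time and is no camera call; for the wrist camera it gives the pose at the moment of the call.
- r.hand_in(): hands the job in; it is judged then, once.
The state is a dict: "t": time; "joints": joint angles; "joint_vel": joint speeds; "effort": joint torques, N m; "eef_pos": TCP position; "orientation": TCP orientation; "ft_force": force on the tool from outside, world axes, zero at the start; "wrist_torque": the same for the moment, N m; "grip_width": finger opening in mm; "grip_force": force on a finger pad.
Only numpy, scipy, OpenCV 4.12 (cv2) and the standard library are available. Lean on these libraries where they do the work, as an engineer would, in place of code of your own. Each camera call takes 0.05 s, during which the arm holds its last target. There are 200 camera calls.

## Working session

There is one attempt and no reset: what is moved stays moved. The work goes in short steps, Python scripts to look and compute and a tool call to move; the robot and the scene stay as the last step left them, time stands still between calls to the robot, and variables do not carry over. Pictures are saved under pics/ and viewed, at most 10 in all, crops included, and the job is handed in when it is done.

Besides the shell and the picture viewer there is one more tool, called after "Emit:" as name(argument=value, ...) on one line, values as JSON. play_rows: Moves the arm, as the interface text tells. Its arguments: {"type":"object","properties":{"moves":{"type":"array"},"grip_force":{"type":"number"}},"required":["moves"]}

```bash
mkdir -p pics; ls; python3 - <<'E'
from rig import r, imaging
import cv2,numpy as np
for n in ("side","top","wrist"):
    ci=imaging.camera_info(n); im=imaging.get_image(n)
    cv2.imwrite(f"pics/{n}0.png",im[:,:,::-1]); print(n,np.round(ci["camera_matrix"],1).tolist(),np.round(ci["world_to_cam"],3).tolist())
o=r.get_obs(); print({k:np.round(v,3).tolist() for k,v in o.items()})
a=cv2.imread("pics/side0.png");b=cv2.imread("pics/top0.png")
E
```

```text
pics
side [[351.2, 0.0, 257.0], [0.0, 351.2, 195.1], [0.0, 0.0, 1.0]] [[0.758, 0.652, -0.013, -433.421], [0.432, -0.516, -0.74, -180.576], [-0.489, 0.555, -0.673, 1346.303], [0.0, 0.0, 0.0, 1.0]]
top [[408.8, 0.0, 258.9], [0.0, 408.8, 197.3], [0.0, 0.0, 1.0]] [[0.017, -1.0, 0.021, -34.895], [-0.984, -0.02, -0.175, 567.191], [0.175, -0.017, -0.984, 882.329], [0.0, 0.0, 0.0, 1.0]]
wrist [[297.3, 0.0, 255.7], [0.0, 297.3, 188.8], [0.0, 0.0, 1.0]] [[0.417, -0.909, -0.0, -623.949], [-0.87, -0.399, 0.289, -34.473], [-0.263, -0.12, -0.957, 390.589], [0.0, 0.0, 0.0, 1.0]]
{'t': 0.15, 'joints': [1.072, 0.412, -0.013, 1.597, 0.006, 1.134, -0.082], 'joint_vel': [0.0, -0.002, -0.002, -0.0, 0.002, 0.0, 0.0], 'effort': [0.001, -58.833, 0.642, -29.129, -0.054, 0.016, 0.0], 'eef_pos': [260.86, -567.664, 302.012], 'orientation': [0.977, 0.214, -0.0, -0.001], 'ft_force': [-0.563, -0.533, 0.245], 'wrist_torque': [0.028, -0.039, 0.029], 'grip_force': 0.0, 'grip_width': 87.883}
```

View pics/top0.png

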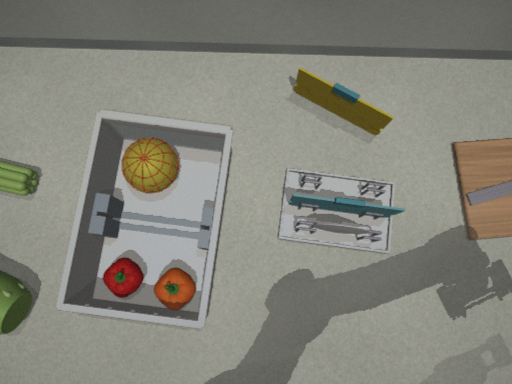

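View pics/side0.png

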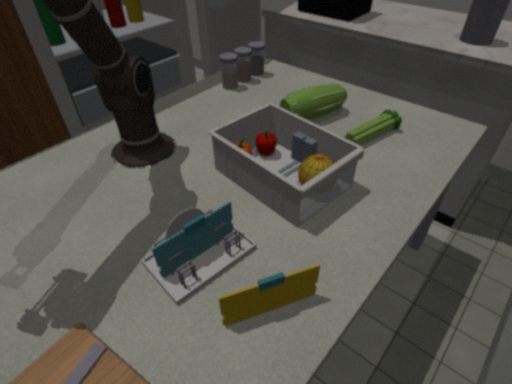

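The top view shows the drawer with rim corners near (100,113), (232,126), (205,325) and (60,310), with grey uprights at (105,213) and (207,225). The rack is at (337,210), with the teal panel's top edge running from (292,200) to (402,210) and its bead at (350,204). The yellow look-alike is at (342,100). Next I'll enlarge it to get corners.

```bash
python3 - <<'E'
import cv2,numpy as np
a=cv2.imread("pics/top0.png");b=cv2.imread("pics/side0.png")
A=cv2.resize(a[100:340,50:250],None,fx=2.5,fy=2.5,interpolation=3)   # 500x600
B=cv2.resize(a[160:260,270:420],None,fx=2,fy=2,interpolation=3) #300x200
C=cv2.resize(b[190:310,130:270],None,fx=2.14,fy=2.14,interpolation=3)
C=C[:,:300]
o=np.zeros((600,800,3),np.uint8); o[:600,:500]=A;o[:200,500:]=B;o[210:210+C.shape[0],500:500+C.shape[1]]=C
cv2.imwrite("pics/crop1.png",o)
E
```

```text
(no output)
```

View pics/crop1.png

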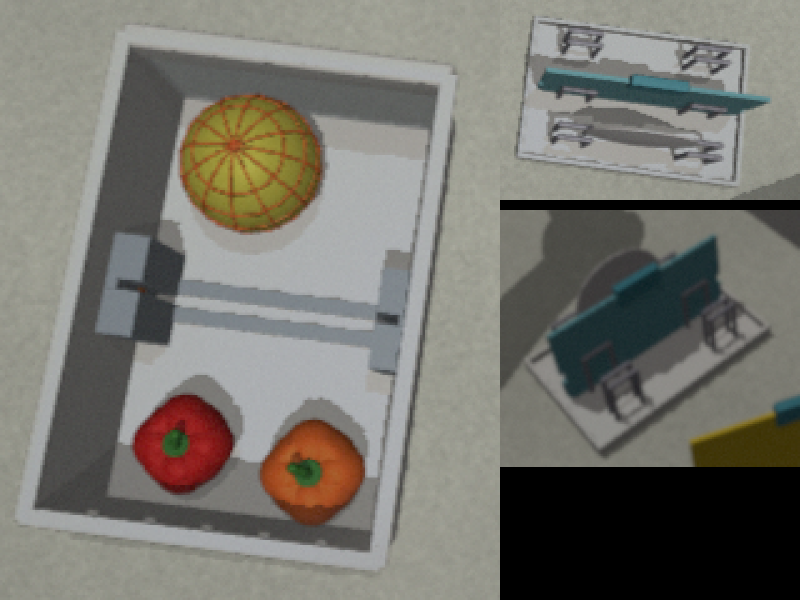

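```bash
cat > h.py <<'E'
import numpy as np,cv2
from rig import r, imaging
def PK(n):
    c=imaging.camera_info(n); return np.array(c["camera_matrix"]),np.array(c["world_to_cam"])
def ray(n,u,v):
    K,T=PK(n); R=T[:3,:3]; p=np.array([(u-K[0,2])/K[0,0],(v-K[1,2])/K[1,1]])
    if n=="wrist":
        a=np.hypot(*p); d=np.array([*(p/a*np.sin(a)),np.cos(a)]) if a>0 else np.array([0,0,1.])
    else: d=np.array([*p,1.]); d/=np.linalg.norm(d)
    return -R.T@T[:3,3],R.T@d
def atz(n,u,v,z):
    o,d=ray(n,u,v); return o+d*(z-o[2])/d[2]
def tri(rays):
    A=sum(np.eye(3)-np.outer(d,d) for o,d in rays); b=sum((np.eye(3)-np.outer(d,d))@o for o,d in rays)
    p=np.linalg.solve(A,b); return p,[np.linalg.norm(np.cross(p-o,d)) for o,d in rays]
E
python3 - <<'E'
from h import *
np.set_printoptions(precision=1,suppress=True)
D=lambda u,v:(50+u/2.5,100+v/2.5)
c=[atz("top",*D(*p),155) for p in [(124,26),(455,68),(384,570),(17,522)]]
for p in c: print("rim",p)
print("lens",[np.linalg.norm(c[i]-c[i-1]) for i in range(4)], "centre",sum(c)/4)
ang=lambda p,q:np.arctan2(-(p[0]-q[0])*-1*-1,(q[1]-p[1])) 
ex=(c[0]+c[1]-c[2]-c[3]);ey=(c[0]+c[3]-c[1]-c[2]); print("yaw x",np.arctan2(ex[1],ex[0]),"yaw y",np.arctan2(-ey[0],ey[1]))
for p in [(130,286),(388,319)]: print("slot",atz("top",*D(*p),106))
B=lambda u,v:(270+(u-500)/2,160+v/2)
for p in [(541,72),(769,100)]: print("panel end",atz("top",*B(*p),129))
print("bead top",atz("top",*B(659,81),139))
S=lambda u,v:(130+(u-500)/2.14,190+(v-210)/2.14)
print(tri([ray("top",*B(659,81)),ray("side",*S(638,278))]))
for a,b in [((541,72),(551,333)),((769,100),(716,238))]: print("end tri",tri([ray("top",*B(*a)),ray("side",*S(*b))]))
for p in [(535,17),(748,46),(739,185),(517,156)]: print("rack",atz("top",*B(*p),9))
E
```

```text
rim [726.1 312.5 155. ]
rim [696.1  36.1 155. ]
rim [293.7  78.8 155. ]
rim [325.  359.8 155. ]
lens [np.float64(403.83398465275735), np.float64(278.01280458431364), np.float64(404.63972962639184), np.float64(282.68994136152605)] centre [510.2 196.8 155. ]
yaw x -0.11154486445977564 yaw y -0.10940067253258416
slot [514.4 307.2 106. ]
slot [490.6  88.9 106. ]
panel end [557.8 -88.9 129. ]
panel end [ 533.  -327.6  129. ]
bead top [ 549.1 -210.1  139. ]
(array([ 550.2, -210.8,  134.5]), [np.float64(0.5984295679006827), np.float64(0.5984295679007178)])
end tri (array([ 524.5, -197. ,   58.8]), [np.float64(111.4126100735496), np.float64(111.41261007354959)])
end tri (array([ 580.1, -226.2,  238.6]), [np.float64(86.61587112808132), np.float64(86.61587112808128)])
rack [647.2 -92.9   9. ]
rack [ 616.8 -350.8    9. ]
rack [ 450.  -333.3    9. ]
rack [479.1 -72.6   9. ]
```

```bash
cat >> h.py <<'E'
from scipy.spatial.transform import Rotation as Rn
def pose(yaw):  # tool down, tool y at angle yaw
    y=np.array([np.cos(yaw),np.sin(yaw),0]); z=np.array([0,0,-1.]); return Rn.from_matrix(np.column_stack([np.cross(y,z),y,z]))
def rows(p,yaw,step=40.,n=None,g=-1):
    o=r.get_obs(); P=np.array(o["eef_pos"]); R=Rn.from_quat(o["orientation"]); Q=pose(yaw)
    d=np.array(p,float)-P; w=(R.inv()*Q).as_rotvec()
    n=n or int(max(1,np.ceil(np.linalg.norm(d)/step),np.ceil(np.abs(w).max()/.14)))
    print("n",n,"d",np.round(d,1),"w",np.round(w,3))
    for i in range(n):
        print([round(float(x),3) for x in w/n]+[round(float(x),4) for x in R.inv().apply(d/n)/1000]+[g]); R=R*Rn.from_rotvec(w/n)
E
python3 -c "
from h import *
rows((535,-210,320),-0.11)"
```

```text
n 12 d [274.1 357.7  18. ] w [-1.00e-03 -1.00e-03 -1.03e+00]
[-0.0, -0.0, -0.086, 0.0332, -0.0175, -0.0015, -1]
[-0.0, -0.0, -0.086, 0.0346, -0.0146, -0.0015, -1]
[-0.0, -0.0, -0.086, 0.0357, -0.0116, -0.0015, -1]
[-0.0, -0.0, -0.086, 0.0366, -0.0085, -0.0015, -1]
[-0.0, -0.0, -0.086, 0.0372, -0.0053, -0.0015, -1]
[-0.0, -0.0, -0.086, 0.0375, -0.0021, -0.0015, -1]
[-0.0, -0.0, -0.086, 0.0375, 0.0011, -0.0015, -1]
[-0.0, -0.0, -0.086, 0.0373, 0.0043, -0.0015, -1]
[-0.0, -0.0, -0.086, 0.0368, 0.0075, -0.0015, -1]
[-0.0, -0.0, -0.086, 0.036, 0.0106, -0.0015, -1]
[-0.0, -0.0, -0.086, 0.035, 0.0137, -0.0015, -1]
[-0.0, -0.0, -0.086, 0.0337, 0.0166, -0.0015, -1]
```

Emit:
play_rows(moves=[[0,0,-0.086,0.033,-0.0175,-0.0015,0.2],[0,0,-0.086,0.035,-0.0145,-0.0015,0.2],[0,0,-0.086,0.036,-0.0115,-0.0015,0.2],[0,0,-0.086,0.0365,-0.0085,-0.0015,0.2],[0,0,-0.086,0.037,-0.005,-0.0015,0.2],[0,0,-0.086,0.0375,-0.002,-0.0015,0.2],[0,0,-0.086,0.0375,0.001,-0.0015,0.2],[0,0,-0.086,0.0375,0.0045,-0.0015,0.2]], grip_force=20)

```text
t: 0.95
eef_pos: [445.1, -328.4, 314.6]
orientation: [0.847, 0.532, -0.0, -0.0]
ft_force: [-0.1, -0.4, 0.1]
grip_width: 35.2
grip_force: 0.0
```

Emit:
play_rows(moves=[[0,0,-0.086,0.037,0.0075,-0.0015,0.2],[0,0,-0.086,0.036,0.0105,-0.0015,0.2],[0,0,-0.086,0.035,0.0135,-0.0015,0.2],[0,0,-0.086,0.034,0.0165,-0.0015,0.2],[0,0,0,0,0,0,0.2],[0,0,0,0,0,0,0.2],[0,0,0,0,0,0,0.2]])

```text
t: 1.65
eef_pos: [534.8, -210.9, 320.3]
orientation: [0.745, 0.667, -0.001, -0.0]
ft_force: [-0.6, -0.1, 0.6]
grip_width: 34.9
grip_force: 0.0
```

```bash
python3 - <<'E'
from h import *
print(np.array(PK("wrist")[1]).round(4).tolist())
im=imaging.get_image("wrist"); cv2.imwrite("pics/w1.png",cv2.resize(im[:,:,::-1],(800,600),interpolation=cv2.INTER_CUBIC))
rows((545.4,-209,186),-0.11)
E
```

```text
[[0.9938, -0.1109, 0.0005, -554.3431], [-0.1063, -0.9509, 0.2907, -184.0111], [-0.0317, -0.2889, -0.9568, 363.9222], [0.0, 0.0, 0.0, 1.0]]
n 4 d [  10.7    2.2 -134.4] w [-0.001  0.001 -0.001]
[-0.0, 0.0, -0.0, 0.0009, 0.0026, 0.0336, -1]
[-0.0, 0.0, -0.0, 0.0008, 0.0026, 0.0336, -1]
[-0.0, 0.0, -0.0, 0.0008, 0.0026, 0.0336, -1]
[-0.0, 0.0, -0.0, 0.0008, 0.0026, 0.0336, -1]
```

View pics/w1.png

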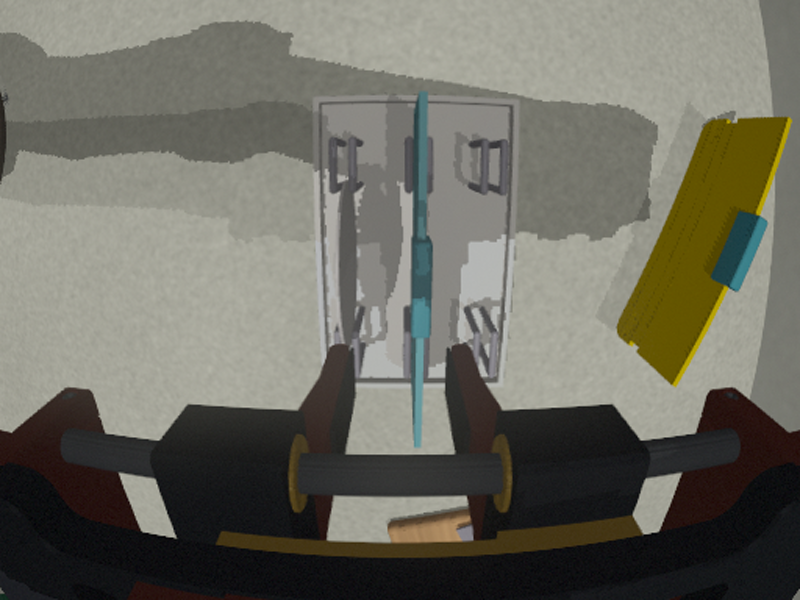

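The wrist view shows the teal panel's top edge from (422,93) to (417,445), with the bead between (422,237) and (421,338). The saucer is left at (347,255), and the fingers straddle the panel line.

```bash
python3 - <<'E'
from h import *
np.set_printoptions(precision=1,suppress=True)
s=.64; K,T=PK("wrist"); print("cam",-T[:3,:3].T@T[:3,3])
for p,z in [((423,93),129),((417.5,445),129),((421,237),139),((421,338),139)]: print(p,atz("wrist",p[0]*s,p[1]*s,z))
print(tri([ray("wrist",421*s,288*s),ray("top",270+159/2,160+81/2),ray("side",194.5,221.8)]))
E
```

```text
cam [ 542.9 -131.6  402.1]
(423, 93) [560.8 -94.8 129. ]
(417.5, 445) [ 534.1 -326.   129. ]
(421, 237) [ 550.2 -177.9  139. ]
(421, 338) [ 544.1 -239.8  139. ]
(array([ 549. , -210.3,  133.5]), [np.float64(1.7718520255423806), np.float64(1.515780705206401), np.float64(0.9858608273058267)])
```

Emit:
play_rows(moves=[[0,0,0,0.003,0.0125,0.005,0.2],[0,0,0,0,0,0.035,0.2],[0,0,0,0,0,0.035,0.2],[0,0,0,0,0,0.03,0.2],[0,0,0,0,0,0.02,0.2],[0,0,0,0,0,0.008,0.2],[0,0,0,0,0,0,0.2]])

```text
t: 2.4
eef_pos: [548.1, -208.4, 186.5]
orientation: [0.744, 0.668, -0.0, -0.001]
ft_force: [1.3, -0.2, -0.8]
grip_width: 35.2
grip_force: 0.0
```

Emit:
play_rows(moves=[[0,0,0,0,0,0,0.6],[0,0,0,0,0,0,0.75],[0,0,0,0,0,0,1],[0,0,0,0,0,0,1],[0,0,0,0,0,0,1],[0,0,0,0,0,0,1],[0,0,0,0,0,0,1]], grip_force=15)

```text
t: 3.1
eef_pos: [548.5, -208.3, 188.6]
orientation: [0.744, 0.668, 0.0, 0.001]
ft_force: [-1.4, 0.8, 6.9]
grip_width: 12.0
grip_force: 15.0
```

Emit:
play_rows(moves=[[0,0,0,0,0,0,1],[0,0,0,0,0,0,1],[0,0,0,0,0,-0.003,1],[0,0,0,0,0,-0.01,1],[0,0,0,0,0,-0.015,1],[0,0,0,0,0,-0.015,1],[0,0,0,0,0,-0.015,1],[0,0,0,0,0,0,1]], grip_force=40)

```text
t: 3.9
eef_pos: [549.0, -208.3, 248.7]
orientation: [0.744, 0.668, 0.001, 0.002]
ft_force: [-0.9, -0.2, -0.6]
grip_width: 11.9
grip_force: 40.0
```

Emit:
play_rows(moves=[[0,0,0,0,0,-0.015,1],[0,0,0,0,0,-0.018,1],[0,0,0,0,0,-0.02,1],[0,0,0,0,0,-0.02,1],[0,0,0,0,0,-0.02,1],[0,0,0,0,0,-0.015,1],[0,0,0,0,0,-0.005,1],[0,0,0,0,0,0,1]])

```text
t: 4.7
eef_pos: [548.4, -208.2, 359.3]
orientation: [0.744, 0.668, 0.0, 0.001]
ft_force: [-0.2, 0.2, -0.7]
grip_width: 11.9
grip_force: 40.0
```

```bash
python3 - <<'E'
from h import *
o=r.get_obs(); print({k:np.round(o[k],3).tolist() for k in("eef_pos","joints","ft_force","wrist_torque","grip_width")})
a=imaging.get_image("side");b=imaging.get_image("top");w=imaging.get_image("wrist")
im=np.zeros((600,800,3),np.uint8)
im[:240,:400]=cv2.resize(a[150:318,110:390],(400,240),interpolation=2)
im[:240,400:]=cv2.resize(b[120:288,230:510],(400,240),interpolation=2)
im[240:,:480]=cv2.resize(w,(480,360))
cv2.imwrite("pics/c2.png",im[:,:,::-1])
rows((520.2,196,365),-0.11,n=12,g=1)
E
```

```text
{'eef_pos': [548.4, -208.174, 359.286], 'joints': [0.578, 0.333, -0.391, 1.597, 0.132, 1.237, 0.056], 'ft_force': [-0.155, 0.172, -0.69], 'wrist_torque': [0.003, -0.045, 0.032], 'grip_width': 11.946}
n 12 d [-27.7 404.1   7.4] w [-0.002 -0.     0.002]
[-0.0, -0.0, 0.0, 0.0332, -0.0059, -0.0006, 1]
[-0.0, -0.0, 0.0, 0.0332, -0.0059, -0.0006, 1]
[-0.0, -0.0, 0.0, 0.0332, -0.0059, -0.0006, 1]
[-0.0, -0.0, 0.0, 0.0332, -0.0059, -0.0006, 1]
[-0.0, -0.0, 0.0, 0.0332, -0.0059, -0.0006, 1]
[-0.0, -0.0, 0.0, 0.0332, -0.006, -0.0006, 1]
[-0.0, -0.0, 0.0, 0.0332, -0.006, -0.0006, 1]
[-0.0, -0.0, 0.0, 0.0332, -0.006, -0.0006, 1]
[-0.0, -0.0, 0.0, 0.0332, -0.006, -0.0006, 1]
[-0.0, -0.0, 0.0, 0.0332, -0.006, -0.0006, 1]
[-0.0, -0.0, 0.0, 0.0332, -0.006, -0.0006, 1]
[-0.0, -0.0, 0.0, 0.0332, -0.006, -0.0006, 1]
```

View pics/c2.png

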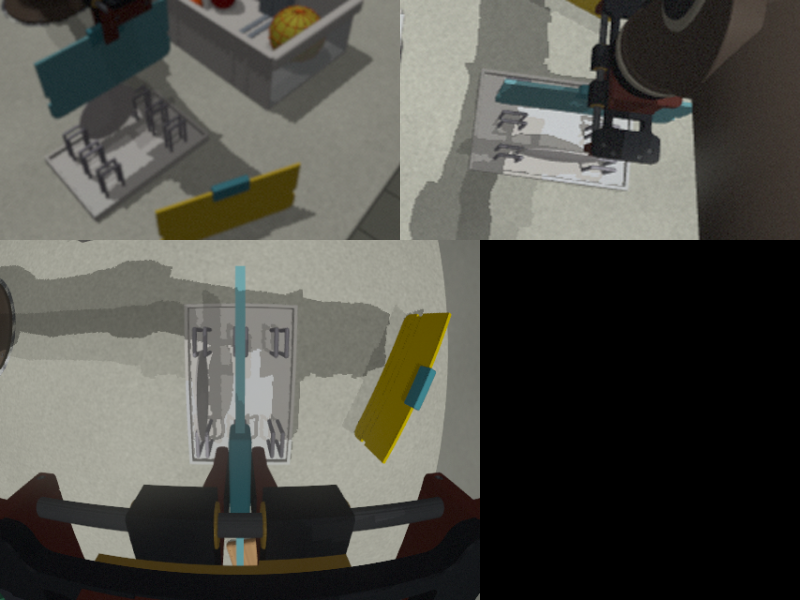

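The panel is lifted, upright and held in the middle of the bead, and it is clear of the hoops. I'll carry it over the drawer, stopping off to the side of the slot line so the wrist camera can see the slots.

Emit:
play_rows(moves=[[0,0,0,0.015,-0.005,-0.001,1],[0,0,0,0.03,-0.01,-0.001,1],[0,0,0,0.038,-0.012,-0.001,1],[0,0,0,0.038,-0.013,-0.001,1],[0,0,0,0.038,-0.013,-0.001,1],[0,0,0,0.038,-0.013,-0.001,1],[0,0,0,0.038,-0.013,0,1],[0,0,0,0.038,-0.013,0,1]])

```text
t: 5.65
eef_pos: [484.7, 75.7, 364.4]
orientation: [0.744, 0.668, -0.0, -0.0]
ft_force: [1.1, 0.0, -0.5]
grip_width: 12.0
grip_force: 40.0
```

Emit:
play_rows(moves=[[0,0,0,0.038,-0.013,0,1],[0,0,0,0.036,-0.013,0,1],[0,0,0,0.03,-0.009,0,1],[0,0,0,0.02,-0.006,0,1],[0,0,0,0.01,0,0,1],[0,0,0,0,0,0,1],[0,0,0,0,0,0,1],[0,0,0,0,0,0,1]])

```text
t: 6.45
eef_pos: [460.2, 209.5, 364.4]
orientation: [0.745, 0.667, -0.0, 0.0]
ft_force: [0.6, -0.8, -0.8]
grip_width: 11.8
grip_force: 40.0
```

```bash
python3 - <<'E'
from h import *
o=r.get_obs(); print({k:np.round(o[k],3).tolist() for k in("eef_pos","orientation","joints","ft_force","wrist_torque")})
np.save("w3T.npy",PK("wrist")[1]); w=imaging.get_image("wrist"); b=imaging.get_image("top")
cv2.imwrite("pics/w3raw.png",w[:,:,::-1]); cv2.imwrite("pics/t3raw.png",b[:,:,::-1])
cv2.imwrite("pics/w3.png",cv2.resize(w[:,:,::-1],(800,600),interpolation=cv2.INTER_CUBIC))
E
```

```text
{'eef_pos': [460.245, 209.478, 364.396], 'orientation': [0.745, 0.667, -0.0, 0.0], 'joints': [0.038, 0.218, -0.657, 1.76, 0.142, 1.212, -0.768], 'ft_force': [0.642, -0.817, -0.823], 'wrist_torque': [-0.058, -0.101, 0.054]}
```

View pics/w3.png

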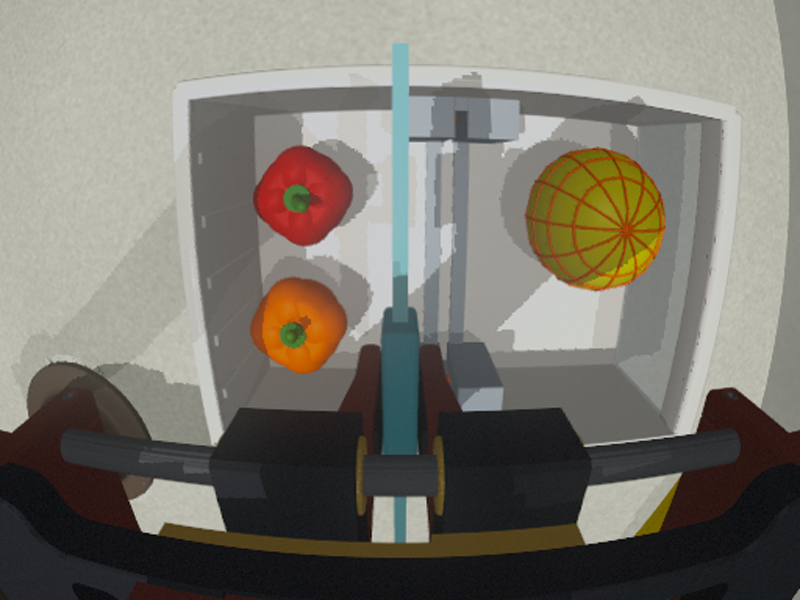

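The wrist view shows the +y upright with its dark slot mouth at (461,110–137). Its far end is the slot bottom. The panel's top edge ends at (400,43), and the peppers and pomelo are undisturbed.

```bash
python3 - <<'E'
from h import *
np.set_printoptions(precision=1,suppress=True)
s=.64; o=r.get_obs(); P=np.array(o["eef_pos"]); ex=np.array([np.cos(.11),-np.sin(.11)]); ey=np.array([np.sin(.11),np.cos(.11)])
L=lambda p,c:(np.dot(p[:2]-c[:2],ex),np.dot(p[:2]-c[:2],ey))
e=atz("wrist",400*s,43*s,304.8); print("panel end",e,"rel tcp",L(e,P))
C=np.array([510.2,196.8])
for q in [(461,110),(461,137),(456,110),(467,110)]:
    p=atz("wrist",q[0]*s,q[1]*s,106); print("slot",q,p,"rel tcp",np.round(L(p,P),1),"rel drawer",np.round(L(p,C),1))
for q in [(175,85),(740,112),(191,98),(723,120)]:
    p=atz("wrist",q[0]*s,q[1]*s,155); print("rim",p,np.round(L(p,C),1))
for p in [(514.4,307.2),(490.6,88.9)]: print(np.round(L(np.array(p),P),1))
w=cv2.imread("pics/w3raw.png"); 
for y in (75,80,85): print(y,w[y,286:306].sum(1).tolist())
print([int(x) for x in w[60:98,295].sum(1)])
E
```

```text
panel end [472.6 324.8 304.8] rel tcp (np.float64(-0.3775244407840511), np.float64(115.77379685641935))
slot (461, 110) [516.8 320.2 106. ] rel tcp [ 44.1 116.1] rel drawer [ -7.  123.4]
slot (461, 137) [514.7 300.3 106. ] rel tcp [44.2 96. ] rel drawer [ -6.9 103.4]
slot (456, 110) [513.2 320.5 106. ] rel tcp [ 40.5 115.9] rel drawer [-10.6 123.2]
slot (467, 110) [521.2 319.9 106. ] rel tcp [ 48.5 116.2] rel drawer [ -2.6 123.5]
rim [327.  362.6 155. ] [-200.3  144.7]
rim [727.7 315.1 155. ] [203.2 141.5]
rim [337.9 350.7 155. ] [-188.1  134.1]
rim [709.  308.1 155. ] [185.4 132.4]
[ 43.1 102.9]
[  43.4 -116.7]
75 [373, 374, 377, 377, 341, 260, 212, 210, 210, 212, 214, 212, 232, 302, 348, 374, 370, 372, 369, 367]
80 [376, 375, 375, 379, 349, 267, 217, 217, 218, 219, 219, 219, 220, 309, 357, 372, 372, 371, 373, 368]
85 [379, 374, 378, 376, 354, 275, 211, 219, 224, 218, 218, 215, 221, 308, 371, 372, 369, 371, 373, 373]
[287, 293, 348, 375, 372, 375, 374, 374, 374, 378, 349, 213, 215, 211, 213, 212, 214, 212, 217, 215, 219, 218, 216, 214, 220, 218, 217, 222, 220, 222, 253, 337, 372, 374, 376, 377, 373, 375]
```

```bash
python3 - <<'E'
from h import *
s=.64; o=r.get_obs(); P=np.array(o["eef_pos"]); ex=np.array([np.cos(.11),-np.sin(.11)]); ey=np.array([np.sin(.11),np.cos(.11)])
L=lambda p:np.round((np.dot(p[:2]-P[:2],ex),np.dot(p[:2]-P[:2],ey)),1)
for q,z in [((503,390),106),((503,410),106),((487,343),6),((519,100),106),((518,141),106),((518,128),106)]: print(q,L(atz("wrist",q[0]*s,q[1]*s,z)))
w=cv2.imread("pics/w3raw.png"); b=cv2.imread("pics/t3raw.png")
A=cv2.resize(w[50:100,250:345],None,fx=5,fy=5,interpolation=3); B=cv2.resize(w[205:275,265:345],None,fx=4,fy=4,interpolation=3); C=cv2.resize(b[165:290,50:250],None,fx=2.4,fy=2.4,interpolation=3)
m=np.zeros((560,800,3),np.uint8); m[:250,:475]=A; m[:280,480:800]=B; m[255:255+C.shape[0],:480]=C
cv2.imwrite("pics/c4.png",m)
E
```

```text
(503, 390) [  86.9 -107.2]
(503, 410) [  88.8 -127.1]
(487, 343) [  90.6 -106. ]
(519, 100) [ 87.3 125.8]
(518, 141) [86.8 94.9]
(518, 128) [ 86.7 104.6]
```

View pics/c4.png

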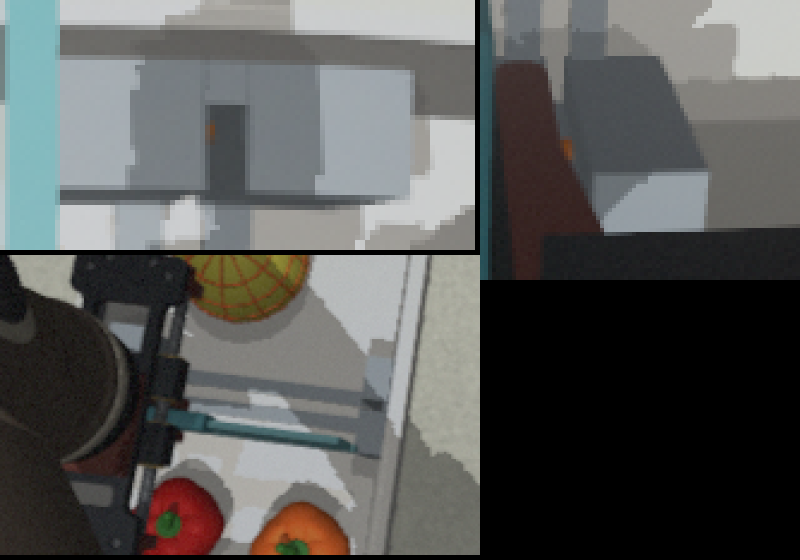

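The uprights put the slot plane 44 mm to tool +y and the frame centre about 4.7 mm to tool -x. The panel centre already sits 2 mm to tool -x, so I'll move y +44.3 and x -2.7, then go down.

Emit:
play_rows(moves=[[0,0,0,-0.0007,0.012,0,1],[0,0,0,-0.001,0.016,0,1],[0,0,0,-0.001,0.0163,0.005,1],[0,0,0,0,0,0.015,1],[0,0,0,0,0,0.018,1],[0,0,0,0,0,0.018,1],[0,0,0,0,0,0.009,1],[0,0,0,0,0,0.002,1]])

```text
t: 7.35
eef_pos: [504.1, 202.8, 296.1]
orientation: [0.744, 0.668, -0.001, -0.001]
ft_force: [0.7, 0.7, -0.4]
grip_width: 11.8
grip_force: 40.0
```

Emit:
play_rows(moves=[[0,0,0,0,0,0.001,1],[0,0,0,0,0,0.001,1],[0,0,0,0,0,0.001,1],[0,0,0,0,0,0.001,1],[0,0,0,0,0,0.001,1],[0,0,0,0,0,0.001,1],[0,0,0,0,0,0.001,1],[0,0,0,0,0,0.0,1]])

```text
t: 8.15
eef_pos: [503.6, 203.3, 290.5]
orientation: [0.744, 0.668, -0.0, -0.0]
ft_force: [0.1, 0.6, -1.1]
grip_width: 11.9
grip_force: 40.0
```

```bash
cat > st.py <<'E'
from h import *
o=r.get_obs(); print({k:np.round(o[k],2).tolist() for k in("t","eef_pos","ft_force","wrist_torque","joints")})
P=np.array(o["eef_pos"]);d=P[:2]-[460.245,209.478]; print("slot-frame dx,dy",d@[.994,-.1098],d@[.1098,.994],"rot",np.round((Rn.from_quat(o["orientation"]).inv()*pose(-.11)).as_rotvec(),4))
E
python3 st.py
```

```text
{'t': 8.15, 'eef_pos': [503.56, 203.33, 290.51], 'ft_force': [0.06, 0.57, -1.13], 'wrist_torque': [0.01, -0.05, 0.01], 'joints': [0.02, 0.35, -0.62, 1.78, 0.23, 1.08, -0.79]}
slot-frame dx,dy 43.730982652693456 -1.359964138891073 rot [-0.0002  0.0001  0.002 ]
```

Emit:
play_rows(moves=[[0,0,0,-0.0012,0.0005,0,1],[0,0,0,0,0,0.0008,1],[0,0,0,0,0,0.0008,1],[0,0,0,0,0,0.0008,1],[0,0,0,0,0,0.0008,1],[0,0,0,0,0,0.0008,1],[0,0,0,0,0,0.0008,1],[0,0,0,0,0,0.0008,1]])

```text
t: 8.95
eef_pos: [504.0, 202.1, 285.0]
orientation: [0.744, 0.668, -0.0, 0.0]
ft_force: [-0.1, 0.0, -1.7]
grip_width: 11.9
grip_force: 40.0
```

Emit:
play_rows(moves=[[0,0,0,0,0,0.0008,1],[0,0,0,0,0,0.0008,1],[0,0,0,0,0,0.0008,1],[0,0,0,0,0,0.0008,1]])

```text
t: 9.35
eef_pos: [504.0, 202.1, 281.8]
orientation: [0.744, 0.668, -0.0, 0.0]
ft_force: [0.2, -0.8, -1.8]
grip_width: 12.0
grip_force: 40.0
```

```bash
python3 st.py
```

```text
{'t': 9.35, 'eef_pos': [503.99, 202.13, 281.76], 'ft_force': [0.19, -0.83, -1.82], 'wrist_torque': [-0.07, -0.08, -0.06], 'joints': [0.02, 0.36, -0.62, 1.79, 0.24, 1.07, -0.79]}
slot-frame dx,dy 44.29012677282422 -2.505187275638436 rot [-0.     0.     0.002]
```

Emit:
play_rows(moves=[[0,0,0,0,0,0.0008,1],[0,0,0,0,0,0.0008,1],[0,0,0,0,0,0.0008,1],[0,0,0,0,0,0.0008,1],[0,0,0,0,0,0.0008,1],[0,0,0,0,0,0.0008,1],[0,0,0,0,0,0.0008,1],[0,0,0,0,0,0.0008,1]])

```text
t: 10.15
eef_pos: [504.0, 202.1, 275.4]
orientation: [0.744, 0.668, 0.0, 0.0]
ft_force: [-0.3, 0.3, -1.5]
grip_width: 11.7
grip_force: 40.0
```

```bash
python3 st.py
```

```text
{'t': 10.15, 'eef_pos': [504.02, 202.1, 275.38], 'ft_force': [-0.31, 0.33, -1.48], 'wrist_torque': [-0.04, -0.02, 0.05], 'joints': [0.02, 0.37, -0.62, 1.8, 0.24, 1.05, -0.8]}
slot-frame dx,dy 44.31859901251155 -2.5309081502978072 rot [0.    0.    0.002]
```

It is 10 mm below the upright tops with no force, so the panel is in the slots. I'll continue gently.

Emit:
play_rows(moves=[[0,0,0,0,0,0.001,1],[0,0,0,0,0,0.0012,1],[0,0,0,0,0,0.0012,1],[0,0,0,0,0,0.0012,1],[0,0,0,0,0,0.0012,1],[0,0,0,0,0,0.0012,1],[0,0,0,0,0,0.0012,1],[0,0,0,0,0,0.0012,1]])

```text
t: 10.95
eef_pos: [504.0, 202.1, 265.9]
orientation: [0.744, 0.668, -0.0, 0.0]
ft_force: [-0.0, 0.2, -0.7]
grip_width: 11.7
grip_force: 40.0
```

Emit:
play_rows(moves=[[0,0,0,0,0,0.0012,1],[0,0,0,0,0,0.0012,1],[0,0,0,0,0,0.0012,1],[0,0,0,0,0,0.0012,1],[0,0,0,0,0,0.0012,1],[0,0,0,0,0,0.0012,1],[0,0,0,0,0,0.0012,1],[0,0,0,0,0,0.0012,1]])

```text
t: 11.75
eef_pos: [504.0, 202.1, 256.3]
orientation: [0.744, 0.668, -0.0, -0.0]
ft_force: [-0.7, 0.4, -1.0]
grip_width: 11.7
grip_force: 40.0
```

```bash
python3 st.py
```

```text
{'t': 11.75, 'eef_pos': [503.99, 202.14, 256.33], 'ft_force': [-0.68, 0.43, -0.99], 'wrist_torque': [-0.03, -0.12, -0.03], 'joints': [0.01, 0.39, -0.61, 1.82, 0.26, 1.02, -0.81]}
slot-frame dx,dy 44.28392874025559 -2.490558162716592 rot [-0.      0.      0.0021]
```

Emit:
play_rows(moves=[[0,0,0,0,0,0.001,1],[0,0,0,0,0,0.001,1],[0,0,0,0,0,0.001,1],[0,0,0,0,0,0.001,1],[0,0,0,0,0,0.001,1],[0,0,0,0,0,0.001,1],[0,0,0,0,0,0.001,1],[0,0,0,0,0,0.001,1]])

```text
t: 12.55
eef_pos: [504.0, 202.1, 248.3]
orientation: [0.744, 0.668, -0.0, 0.0]
ft_force: [0.4, -0.1, -0.3]
grip_width: 11.7
grip_force: 40.0
```

Emit:
play_rows(moves=[[0,0,0,0,0,0.001,1],[0,0,0,0,0,0.001,1],[0,0,0,0,0,0.001,1],[0,0,0,0,0,0.001,1],[0,0,0,0,0,0.001,1],[0,0,0,0,0,0.001,1]])

```text
t: 13.15
eef_pos: [504.0, 202.1, 242.4]
orientation: [0.744, 0.668, 0.0, 0.0]
ft_force: [0.6, 0.6, -0.9]
grip_width: 11.7
grip_force: 40.0
```

Emit:
play_rows(moves=[[0,0,0,0,0,0.0008,1],[0,0,0,0,0,0.0008,1],[0,0,0,0,0,0.0008,1],[0,0,0,0,0,0.0008,1],[0,0,0,0,0,0.0008,1]])

```text
t: 13.65
eef_pos: [504.0, 202.1, 238.4]
orientation: [0.744, 0.668, -0.0, 0.0]
ft_force: [0.2, 0.8, -1.6]
grip_width: 11.9
grip_force: 40.0
```

Emit:
play_rows(moves=[[0,0,0,0,0,0.0008,1],[0,0,0,0,0,0.0008,1],[0,0,0,0,0,0.0008,1],[0,0,0,0,0,0.0008,1],[0,0,0,0,0,0.0008,1],[0,0,0,0,0,0.0008,1],[0,0,0,0,0,0.0008,1],[0,0,0,0,0,0.0008,1]])

```text
t: 14.45
eef_pos: [504.0, 202.1, 232.0]
orientation: [0.744, 0.668, 0.0, 0.0]
ft_force: [-0.7, 0.6, -1.4]
grip_width: 11.9
grip_force: 40.0
```

Emit:
play_rows(moves=[[0,0,0,0,0,0.0008,1],[0,0,0,0,0,0.0008,1],[0,0,0,0,0,0.0008,1],[0,0,0,0,0,0.0008,1]])

```text
t: 14.85
eef_pos: [504.0, 202.1, 228.8]
orientation: [0.744, 0.668, -0.0, 0.0]
ft_force: [-0.4, 0.1, -1.4]
grip_width: 12.0
grip_force: 40.0
```

Emit:
play_rows(moves=[[0,0,0,0,0,0.0008,1],[0,0,0,0,0,0.0008,1],[0,0,0,0,0,0.0008,1],[0,0,0,0,0,0.0008,1]])

```text
t: 15.25
eef_pos: [504.1, 202.4, 225.9]
orientation: [0.744, 0.668, 0.0, 0.0]
ft_force: [0.6, 1.3, 2.1]
grip_width: 11.8
grip_force: 40.0
```

Emit:
play_rows(moves=[[0,0,0,0,0,0.0008,1],[0,0,0,0,0,0.0008,1],[0,0,0,0,0,0.0008,1],[0,0,0,0,0,0.0008,1]])

```text
t: 15.65
eef_pos: [504.5, 202.6, 223.5]
orientation: [0.744, 0.668, 0.001, 0.0]
ft_force: [-0.5, -0.4, 7.1]
grip_width: 11.7
grip_force: 40.0
```

The catches are met right where predicted (7 N); pressing on slowly.

Emit:
play_rows(moves=[[0,0,0,0,0,0.0006,1],[0,0,0,0,0,0.0006,1],[0,0,0,0,0,0.0006,1],[0,0,0,0,0,0.0006,1]])

```text
t: 16.05
eef_pos: [504.7, 202.5, 221.0]
orientation: [0.744, 0.668, 0.001, 0.0]
ft_force: [-0.7, -0.4, 6.3]
grip_width: 11.8
grip_force: 40.0
```

Emit:
play_rows(moves=[[0,0,0,0,0,0.0006,1],[0,0,0,0,0,0.0006,1],[0,0,0,0,0,0.0006,1],[0,0,0,0,0,0.0006,1],[0,0,0,0,0,0.0006,1]])

```text
t: 16.55
eef_pos: [504.6, 202.4, 217.8]
orientation: [0.744, 0.668, 0.001, 0.0]
ft_force: [0.2, 0.5, 4.9]
grip_width: 11.5
grip_force: 40.0
```

```bash
python3 st.py
```

```text
{'t': 16.55, 'eef_pos': [504.64, 202.35, 217.81], 'ft_force': [0.18, 0.47, 4.9], 'wrist_torque': [0.05, -0.08, 0.0], 'joints': [-0.01, 0.43, -0.59, 1.86, 0.29, 0.94, -0.84]}
slot-frame dx,dy 44.9152726757526 -2.206043582757867 rot [ 0.0018 -0.0007  0.002 ]
```

Emit:
play_rows(moves=[[0,0,0,0,0,0.001,1],[0,0,0,0,0,0.001,1],[0,0,0,0,0,0.001,1],[0,0,0,0,0,0.001,1],[0,0,0,0,0,0.001,1],[0,0,0,0,0,0.001,1],[0,0,0,0,0,0.001,1],[0,0,0,0,0,0.001,1]])

```text
t: 17.35
eef_pos: [503.9, 202.1, 208.9]
orientation: [0.744, 0.668, -0.0, -0.0]
ft_force: [-0.1, 0.4, 2.9]
grip_width: 11.7
grip_force: 40.0
```

Emit:
play_rows(moves=[[0,0,0,0,0,0.001,1],[0,0,0,0,0,0.001,1],[0,0,0,0,0,0.001,1],[0,0,0,0,0,0.001,1],[0,0,0,0,0,0.001,1],[0,0,0,0,0,0.001,1],[0,0,0,0,0,0.001,1],[0,0,0,0,0,0.001,1]])

```text
t: 18.15
eef_pos: [504.0, 202.1, 201.0]
orientation: [0.744, 0.668, 0.0, 0.0]
ft_force: [-0.6, 0.1, 3.6]
grip_width: 11.8
grip_force: 40.0
```

Emit:
play_rows(moves=[[0,0,0,0,0,0.0008,1],[0,0,0,0,0,0.0008,1],[0,0,0,0,0,0.0008,1],[0,0,0,0,0,0.0008,1],[0,0,0,0,0,0.0008,1],[0,0,0,0,0,0.0008,1]])

```text
t: 18.75
eef_pos: [504.0, 202.1, 196.1]
orientation: [0.744, 0.668, -0.0, 0.0]
ft_force: [0.1, 0.0, 3.0]
grip_width: 11.7
grip_force: 40.0
```

Emit:
play_rows(moves=[[0,0,0,0,0,0.0007,1],[0,0,0,0,0,0.0007,1],[0,0,0,0,0,0.0007,1],[0,0,0,0,0,0.0007,1],[0,0,0,0,0,0.0007,1],[0,0,0,0,0,0.0007,1]])

```text
t: 19.35
eef_pos: [503.8, 202.0, 191.7]
orientation: [0.744, 0.668, -0.0, -0.0]
ft_force: [0.6, -0.4, -0.3]
grip_width: 11.9
grip_force: 40.0
```

Emit:
play_rows(moves=[[0,0,0,0,0,0.0005,1],[0,0,0,0,0,0.0005,1],[0,0,0,0,0,0.0005,1],[0,0,0,0,0,0.0005,1]])

```text
t: 19.75
eef_pos: [503.7, 202.1, 189.7]
orientation: [0.744, 0.668, -0.0, -0.0]
ft_force: [-0.6, 1.1, -2.2]
grip_width: 11.9
grip_force: 40.0
```

Emit:
play_rows(moves=[[0,0,0,0,0,0.0005,1],[0,0,0,0,0,0.0005,1],[0,0,0,0,0,0.0005,1],[0,0,0,0,0,0.0005,1]])

```text
t: 20.15
eef_pos: [504.1, 201.9, 188.1]
orientation: [0.744, 0.668, -0.0, 0.0]
ft_force: [0.2, -0.1, -1.9]
grip_width: 11.8
grip_force: 40.0
```

Emit:
play_rows(moves=[[0,0,0,0,0,0.0004,1],[0,0,0,0,0,0.0004,1],[0,0,0,0,0,0.0004,1]])

```text
t: 20.45
eef_pos: [504.0, 202.1, 186.8]
orientation: [0.744, 0.668, -0.0, 0.0]
ft_force: [0.2, 0.3, -1.6]
grip_width: 11.5
grip_force: 40.0
```

Catches have dropped into the notches (force back to weight). Now I'll feel for the floor.

Emit:
play_rows(moves=[[0,0,0,0,0,0.0004,1],[0,0,0,0,0,0.0004,1],[0,0,0,0,0,0.0004,1]])

```text
t: 20.75
eef_pos: [504.0, 202.2, 185.7]
orientation: [0.744, 0.668, 0.0, 0.0]
ft_force: [-1.3, -1.8, 2.8]
grip_width: 11.5
grip_force: 40.0
```

Emit:
play_rows(moves=[[0,0,0,0,0,0.0004,1],[0,0,0,0,0,0.0004,1]])

```text
t: 20.95
eef_pos: [504.1, 202.2, 185.6]
orientation: [0.744, 0.668, 0.0, 0.0]
ft_force: [-3.2, -2.2, 12.0]
grip_width: 11.9
grip_force: 40.0
```

Emit:
play_rows(moves=[[0,0,0,0,0,0.0004,1],[0,0,0,0,0,0.0004,1]])

```text
t: 21.15
eef_pos: [504.3, 202.1, 185.6]
orientation: [0.744, 0.668, 0.0, 0.001]
ft_force: [-5.3, -4.4, 18.5]
grip_width: 11.9
grip_force: 40.0
```

It is on the floor at z 185.6, exactly as predicted. I'll relieve the push, then let go with a partial opening.

Emit:
play_rows(moves=[[0,0,0,0,0,-0.0008,1],[0,0,0,0,0,-0.0004,1],[0,0,0,0,0,0,1]], grip_force=15)

```text
t: 21.45
eef_pos: [504.2, 202.2, 185.6]
orientation: [0.744, 0.668, 0.0, 0.0]
ft_force: [-1.2, -0.8, 5.9]
grip_width: 12.0
grip_force: 15.0
```

Emit:
play_rows(moves=[[0,0,0,0,0,0,0.7],[0,0,0,0,0,0,0.6],[0,0,0,0,0,0,0.5],[0,0,0,0,0,0,0.4],[0,0,0,0,0,0,0.3],[0,0,0,0,0,0,0.3],[0,0,0,0,0,0,0.3]])

```text
t: 22.15
eef_pos: [504.0, 202.1, 185.2]
orientation: [0.744, 0.668, -0.0, -0.0]
ft_force: [-0.6, 0.5, 0.5]
grip_width: 30.6
grip_force: 0.0
```

```bash
python3 st.py
```

```text
{'t': 22.15, 'eef_pos': [503.99, 202.11, 185.2], 'ft_force': [-0.59, 0.5, 0.53], 'wrist_torque': [-0.05, -0.08, 0.02], 'joints': [-0.03, 0.47, -0.57, 1.89, 0.33, 0.87, -0.87]}
slot-frame dx,dy 44.28993461653274 -2.524695362386482 rot [-0.     0.     0.002]
```

Released. I'll retreat straight up, then clear to the side for a look.

Emit:
play_rows(moves=[[0,0,0,0,0,-0.01,0.3],[0,0,0,0,0,-0.025,0.3],[0,0,0,0,0,-0.035,0.3],[0,0,0,0,0,-0.035,0.3],[0,0,0,0,0,-0.035,0.3],[0,0,0,0,0,-0.02,0.3],[0,0,0,-0.03,0,0,0.3],[0,0,0,-0.04,0,0,0.3]])

```text
t: 22.95
eef_pos: [496.2, 133.9, 346.9]
orientation: [0.743, 0.669, 0.001, 0.0]
ft_force: [0.7, -0.1, -0.6]
grip_width: 30.7
grip_force: 0.0
```

Emit:
play_rows(moves=[[0,0,0,-0.04,0,0,0.3],[0,0,0,-0.04,0,0,0.3],[0,0,0,-0.04,0,0,0.3],[0,0,0,-0.04,0,0,0.3],[0,0,0,-0.03,0,0,0.3],[0,0,0,-0.01,0,0,0.3],[0,0,0,0,0,0,0.3],[0,0,0,0,0,0,0.3]])

```text
t: 23.75
eef_pos: [475.1, -64.9, 345.6]
orientation: [0.744, 0.668, 0.0, -0.0]
ft_force: [-0.3, -0.1, 0.5]
grip_width: 30.9
grip_force: 0.0
```

```bash
python3 - <<'E'
from h import *
np.set_printoptions(precision=1,suppress=True)
a=imaging.get_image("side");b=imaging.get_image("top")
m=np.zeros((600,800,3),np.uint8)
m[:,:420]=cv2.resize(b[100:340,50:250],(420,504),interpolation=2)[:504] if 0 else cv2.copyMakeBorder(cv2.resize(b[100:340,50:250],(420,504),interpolation=2),0,96,0,0,0)
m[:342,420:]=cv2.resize(a[95:225,200:370],(380,291),interpolation=2)[:342] if 0 else cv2.copyMakeBorder(cv2.resize(a[95:225,200:370],(380,291),interpolation=2),0,51,0,0,0)
cv2.imwrite("pics/c5.png",m[:,:,::-1])
# expected top pixels of panel end tops at home (z=126) and 10 mm higher
K,T=PK("top"); ey=np.array([.1098,.994]); c=np.array([504.2,202.2])-2*ey
for n in("top","side"):
  K,T=PK(n)
  for z in(126,136):
    for s in(-118,118):
      q=K@(T@np.array([*(c+s*ey),z,1]))[:3]; q=q[:2]/q[2]; print(n,z,s,q, "crop",(q-[50,100])*2.1 if n=="top" else (q-[200,95])*2.235+[420,0])
E
```

```text
top 126 -118 [207.1 226.4] crop [329.8 265.5]
top 126 118 [ 93.6 211.8] crop [ 91.6 234.7]
top 136 -118 [206.6 225.9] crop [328.8 264.5]
top 136 118 [ 91.8 211.1] crop [ 87.7 233.3]
side 126 -118 [254.2 160.7] crop [541.  146.7]
side 126 118 [305.6 131.5] crop [656.   81.6]
side 136 -118 [254.1 158. ] crop [540.9 140.8]
side 136 118 [305.8 128.9] crop [656.5  75.9]
```

View pics/c5.png

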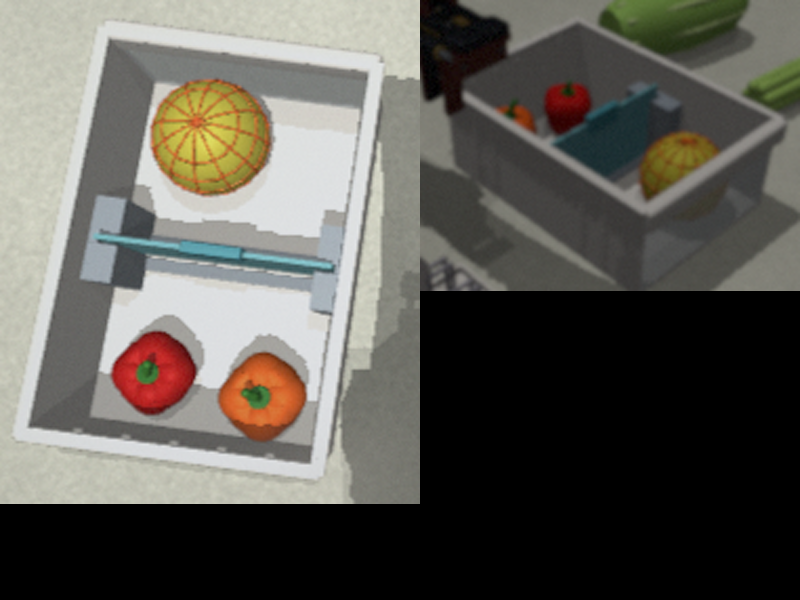

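The divider stands upright in both slots, with its top-edge ends at crop (97,237) and (333,267). The prediction for home was (92,235) and (330,265). The peppers and pomelo haven't moved, and the arm is clear.

```bash
python3 -c "
from rig import r
print(r.hand_in())"
```

```text
the job is handed in; nothing more can be done
None
```

The divider is upright in the drawer's slots, past both catches and down on the drawer floor; I let go and handed the job in after about 24 s. The vegetables are untouched, and the highest push reading was about 18 N, when it met the floor.

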